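# Tip the drained tube rack onto its feet and push it up to the bath

### The arm

A 6-joint arm with a two-finger parallel gripper is mounted at the origin on the work surface. World frame = base frame: x ahead of the robot, y to its left, z up, the work surface at z = 0. Lengths are in m, angles in rad, forces in N, time in s.
With the tool pointing down it reaches from about 0.375 to 0.9 m from the base axis. Payload 3.1 kg.
Tool frame: the origin (TCP) lies at the centre of the arm's flange, where the gripper is bolted on; the fingertips stand 173 mm ahead of it and the grasp point (between the pads) lies 155 mm ahead of it (tip_extent is the distance from the TCP to the fingertips, in m); z points along the fingers, y is the direction in which the jaws open and shut (so a half turn about z gives the same grasp; the last joint's range is limited). The gripper opens to 85 mm and grips with 20 to 120 N. Pads are 22 mm wide; open, the fingers measure 114 mm over their backs; the gripper's body (76 mm by 85 mm) begins 54 mm behind the grasp point. The pads swing forward as they close: fully open they stand 13 mm farther back than shut.
Start: joints at [0.931, 0.527, 1.433, -0, 1.181, -0.178], TCP at [0.278, 0.56, 0.405] pointing down, gripper open.
Joint ranges: [-3.08, 3.08], [-0.75, 2.2], [0.22, 2.44], [-1.43, 4.57], [0, 2.65], [-2.85, 2.85]. Speed limits (rad/s): [2.79, 2.79, 3.14, 3.14, 3.14, 3.14].

### API

Orientations are given as a unit quaternion [x, y, z, w].
In Python, from station import sense, snapshot, sign_off, tip_extent gives the robot as it stands. The module is installed in compiled form; this text tells all that it offers.
- The arm moves only by the tool servo_tool, never from a script. Its argument "rows" is a list of rows, each a list of 3 entries, a list of its own where there are three numbers: the shift along the tool's x, y, z in mm, then the turn about the tool's z in degrees, then the opening, from -1 (shut) to 1 (fully open), so that 0 is half open. A call has 1 to 8 rows; each row is the pose to reach, as a shift and turn from the pose measured when the call began, along the tool's axes at that moment; what a row does not reach only later rows make up. A row lasts 1/10 s, in which the tool goes at most 50 mm and 8.59 degrees, less where a joint would pass 70% of its speed; a pose out of reach is approached as far as the arm can. A call with a gripper value outside its range is refused whole. The fingers move at their own pace and stop on an object; "force" is the grip in N (left out, the last holds). Time passes only in rows, so rows that repeat a pose let the fingers close. It gives the time, the measured TCP pose, the force and the opening at its end, in the units of the state.
- sense(): the state, without advancing time (a new reading comes with each control period).
- snapshot(name): name is "scene" or "top"; returns a dict with "image" (420x560x3 uint8, blue, green, red), "z_map" (420x560 float32, m along the optical axis (not along the pixel's ray), 0 where there is no reading), "vertical_fov" (degrees; the focal length in pixels is half the picture's height over the tangent of half this angle, whatever the lens; pixels are square), "cx", "cy" (the principal point, pixels), "k1" (the pictures are not rectified: a ray, as slopes to the right and down, at radius r is drawn at 1 + k1 r^2 times it, then the intrinsics apply), "cam_to_world" (4x4, takes a point from camera to world coordinates). Camera axes: x right, y down, z forward; pixel columns grow to the right and rows downward; lengths in m; the calibration is good to about 2 mm. A picture is of the moment at which its call begins.
- sign_off(): hands the job in, once; it reports no verdict.
The state is a dict: "t": time; "q": joint angles; "qd": joint speeds; "tau": joint torques, N m; "tcp_pos": TCP position; "tool_rot": TCP orientation; "force": force on the tool from outside, world axes, zero at the start; "ft_torque": the same for the moment, N m; "finger_gap": opening from 0.0 (shut) to 1.0 (fully open).
Only numpy, scipy, OpenCV 4.12 (cv2) and the standard library are available. Lean on these libraries where they do the work, as an engineer would, in place of code of your own. Each camera call takes 0.05 s, during which the arm holds its last target. There are 200 camera calls.

### The job

The blue tube rack has been left standing on one end to drain. Push it over so that it comes down on its feet with its white, holed top facing up, then push it along the bench until its long side is snug and square against the front of the low white bath. Only push it, never pinch or lift it, and leave the bottle, the beaker and the jar where they are.

Things in the scene. Friction and masses are not known exactly. Their poses are not given: they have to be found in the camera images.
- rack: Blue tube rack, 210 mm long, 70 wide, 65 high in use, about 0.3 kg, standing on one end at the start (210 mm tall, foot 70 x 65 mm). Origin: middle of the end it stands on. z: along its length (up at the start); x: across its width; y: from its feet to its holed face. Face y = +32.5 mm: white top plate with 3 x 8 holes (13 mm); face y = -32.5 mm: closed blue underside with the feet.
- rack_holes (a point): Point on the middle line of the rack's holed face, 185 mm above the bench while it stands: the place to push. It must fall towards the rack's -y side; past a lean of about 17 degrees it falls by itself. Lying properly, the rack's y axis points up and this face is on top, 65 mm above the bench.
- rack_mid (a point): Middle of the rack (half its length, width and height): 105 mm above the bench when it stands, 32.5 mm when it lies on its feet. Its long sides lie 35 mm either way along the rack's x: there two rails run the whole length, 17 to 47 mm above the bench once it lies, the widest part and good to push on.
- bath: Low white sample bath fixed to the bench beyond the rack, a plain box 460 mm long, 180 mm deep, 85 mm high with a steel top. Origin: bench level, middle of its long flat front face, which looks towards the robot. x points from the front face into the bath (away from the robot), y along the front face, z up. The front face spans y = -230 to +230 mm. Sliding the lying rack takes 2 to 9 N.
- bottle: Amber bottle with black cap, 64 mm diameter, 130 mm high, standing free; origin in the middle of its underside. Leave it alone.
- beaker: White open beaker, 70 mm diameter at the rim, 90 mm high, standing free; origin in the middle of its underside. Leave it alone.
- jar: Glass jar with red lid, 68 mm diameter, 85 mm high, standing free; origin in the middle of its underside. Leave it alone.
Mind the look-alikes: they are no part of the job. Of the things like the rack, leave any that is red or yellow; of the rest the smaller one is meant.

How it is judged:
By the outcome, as a careful person would: the job done as asked, in the order asked, and still so for the second after the job is handed in, with the robot touching nothing.
It also fails if it takes over 61 s, if anything falls off the work surface, if the arm or the gripper's body presses on something with over 40 N, if the wrist force passes 120 N, or if a joint passes its speed limit or range.

## Working session

There is one attempt and no reset: what is moved stays moved. The work goes in short steps, Python scripts to look and compute and a tool call to move; the robot and the scene stay as the last step left them, time stands still between calls to the robot, and variables do not carry over. Pictures are saved under pics/ and viewed, about 8 in all and at most 12, crops included, and the job is handed in when it is done.

Besides the shell and the picture viewer there is one more tool, called after "Call:" by a JSON object that holds its "op" and its "data". servo_tool: Moves the arm, as the interface text tells. Its arguments: {"type":"object","properties":{"rows":{"type":"array"},"force":{"type":"number"}},"required":["rows"]}

```bash
mkdir -p pics
cat > h.py <<'E'
import numpy as np, cv2, json
from station import sense, snapshot, sign_off, tip_extent
from scipy.spatial.transform import Rotation as R
def cloud(s):
    h,w=s["z_map"].shape; f=h/2/np.tan(np.radians(s["vertical_fov"])/2)
    v,u=np.mgrid[:h,:w]; xd=(u-s["cx"])/f; yd=(v-s["cy"])/f
    x,y=xd.copy(),yd.copy()
    for _ in range(15):
        k=1+s["k1"]*(x*x+y*y); x=xd/k; y=yd/k
    z=s["z_map"]; P=np.stack([x*z,y*z,z,np.ones_like(z)],-1)@np.array(s["cam_to_world"]).T
    P=P[...,:3].copy(); P[z==0]=np.nan; return P
def snap(n,tag):
    s=snapshot(n); cv2.imwrite(f"pics/{tag}.png",s["image"]); P=cloud(s); np.save(f"pics/{tag}.npy",P); return s,P
E
python3 - <<'E'
from h import *
st=sense();print(st, tip_extent)
a,P=snap("scene","s0");b,Q=snap("top","t0")
print(a["k1"],b["k1"],np.array(a["cam_to_world"]).round(3),np.array(b["cam_to_world"]).round(3))
E
```

```text
{'t': 0.0, 'q': array([ 9.31489697e-01,  5.28444434e-01,  1.43388641e+00, -3.19561206e-06,
        1.18137255e+00, -1.78517805e-01]), 'qd': array([ 0.00209409,  0.00124743, -0.00115275,  0.00025893, -0.00024939,
        0.001077  ]), 'tau': array([-5.27975644e-04, -4.42351055e+01, -1.78024220e+01, -2.83269310e-04,
        8.52592435e-03,  4.98373865e-06]), 'tcp_pos': array([0.27768795, 0.55954574, 0.40375162]), 'tool_rot': array([ 2.28360812e-01,  9.73575999e-01, -9.68944323e-04, -4.18270627e-04]), 'force': array([-0.22115106, -0.69589785, -0.66043079]), 'ft_torque': array([-0.01150818, -0.00550609,  0.00266726]), 'finger_gap': 1.003624392688759} 0.1734
-0.12434453600006294 -0.05118568035927002 [[-0.241  0.791 -0.563  1.254]
 [ 0.971  0.194 -0.143  0.208]
 [-0.004 -0.581 -0.814  1.116]
 [ 0.     0.     0.     1.   ]] [[ 0.009 -0.985  0.17   0.369]
 [-1.    -0.008  0.006  0.034]
 [-0.004 -0.17  -0.985  1.341]
 [ 0.     0.     0.     1.   ]]
```

View pics/s0.png

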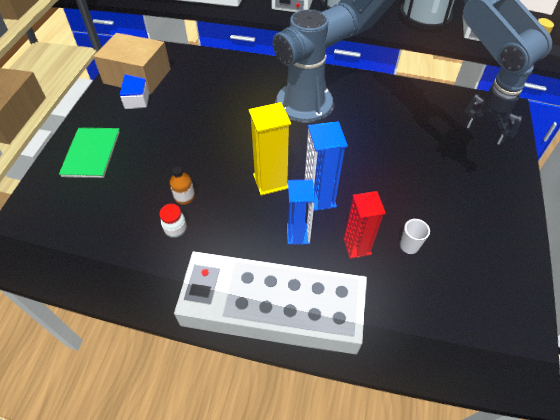

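View pics/t0.png

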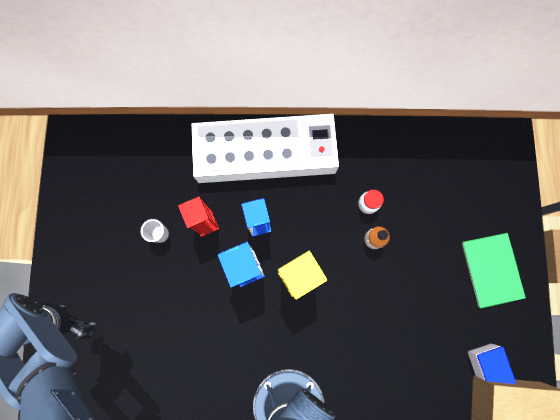

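Candidates: small blue rack (scene 300,212 / top 257,212), larger blue (scene 325,165 / top 240,265), red (365,225 / 198,215) and yellow (270,150 / 302,275). By the description it is the small blue one; its white holed face looks image-right in the scene view (about +y). Next I'll measure and take a close crop.

Run:
```python
from h import *
for n in ("s0","t0"):
    P=np.load(f"pics/{n}.npy"); I=cv2.imread(f"pics/{n}.png"); H=cv2.cvtColor(I,cv2.COLOR_BGR2HSV)
    x,y,z=P[...,0],P[...,1],P[...,2]
    reg=(x>.3)&(x<1.0)&(y>-.5)&(y<.6)&(z>.02)&(z<.35)
    # clusters by height
    m=(reg).astype(np.uint8); k,l,st,c=cv2.connectedComponentsWithStats(m)
    for i in range(1,k):
        if st[i,4]<60: continue
        p=P[l==i]; zt=np.nanpercentile(p[:,2],97); t=p[p[:,2]>zt-.012]
        print(n,st[i].tolist(),"ztop",zt.round(3),"toprect",[np.round(q,3) for q in cv2.minAreaRect(t[:,:2].astype(np.float32))], "min",np.nanmin(p,0).round(3),"max",np.nanmax(p,0).round(3))
    if n=="t0": 
        bl=reg&(H[...,0]>95)&(H[...,0]<130)&(H[...,1]>120)
        k,l,st,c=cv2.connectedComponentsWithStats(bl.astype(np.uint8))
        for i in range(1,k):
            if st[i,4]<60: continue
            p=P[l==i]; zt=np.nanpercentile(p[:,2],95); t=p[abs(p[:,2]-zt)<.008]; print("blue",st[i].tolist(),zt,cv2.minAreaRect(t[:,:2].astype(np.float32)),cv2.boxPoints(cv2.minAreaRect(t[:,:2].astype(np.float32))).round(3).tolist())
    # bath front
    b=(z>.07)&(z<.095)&(x>.6)&(x<1.1)&(abs(y)<.4)&(H[...,1]<60)
    k,l,st,c=cv2.connectedComponentsWithStats(b.astype(np.uint8)); i=1+st[1:,4].argmax()
    print(n,"bath",cv2.boxPoints(cv2.minAreaRect(P[l==i][:,:2].astype(np.float32))).round(3).tolist())
a=cv2.resize(cv2.imread("pics/s0.png")[110:275,230:440],None,fx=3.6,fy=3.6,interpolation=cv2.INTER_CUBIC);cv2.imwrite("pics/c0.png",a)
```

```text
s0 [248, 102, 100, 139, 6794] ztop 0.285 toprect [array([0.409, 0.053]), array([0.289, 0.127]), np.float64(81.881)] min [ 0.336 -0.089  0.02 ] max [0.612 0.194 0.289]
s0 [495, 114, 18, 31, 165] ztop 0.347 toprect [array([0.304, 0.58 ]), array([0.007, 0.039]), np.float64(0.013)] min [0.3   0.559 0.248] max [0.313 0.6   0.349]
s0 [170, 167, 24, 35, 591] ztop 0.131 toprect [array([ 0.521, -0.272]), array([0.034, 0.028]), np.float64(43.164)] min [ 0.492 -0.3    0.021] max [ 0.554 -0.24   0.133]
s0 [345, 192, 40, 62, 1683] ztop 0.213 toprect [array([0.568, 0.274]), array([0.071, 0.065]), np.float64(24.85)] min [0.527 0.232 0.02 ] max [0.612 0.315 0.216]
s0 [159, 205, 27, 30, 620] ztop 0.089 toprect [array([ 0.639, -0.258]), array([0.057, 0.06 ]), np.float64(12.776)] min [ 0.608 -0.289  0.02 ] max [ 0.672 -0.222  0.093]
s0 [401, 219, 29, 33, 671] ztop 0.093 toprect [array([0.532, 0.424]), array([0.068, 0.07 ]), np.float64(34.06)] min [0.494 0.39  0.02 ] max [0.566 0.458 0.096]
s0 [174, 251, 192, 102, 13793] ztop 0.092 toprect [array([0.81 , 0.084]), array([0.183, 0.461]), np.float64(4.348)
[... 1689 characters left out ...]
715347290039) [[0.5230000019073486, 0.12200000137090683], [0.5400000214576721, 0.05900000035762787], [0.6079999804496765, 0.07699999958276749], [0.5920000076293945, 0.13899999856948853]]
blue [218, 242, 43, 46, 1218] 0.27882545699966543 ((0.41977888345718384, 0.1358378529548645), (0.09181791543960571, 0.08538471907377243), 23.664926528930664) [[0.3610000014305115, 0.15700000524520874], [0.39500001072883606, 0.07800000160932541], [0.4790000021457672, 0.11500000208616257], [0.4449999928474426, 0.19300000369548798]]
t0 bath [[0.6990000009536743, 0.3070000112056732], [0.7350000143051147, -0.15399999916553497], [0.9179999828338623, -0.14000000059604645], [0.8820000290870667, 0.32100000977516174]]
```

View pics/c0.png

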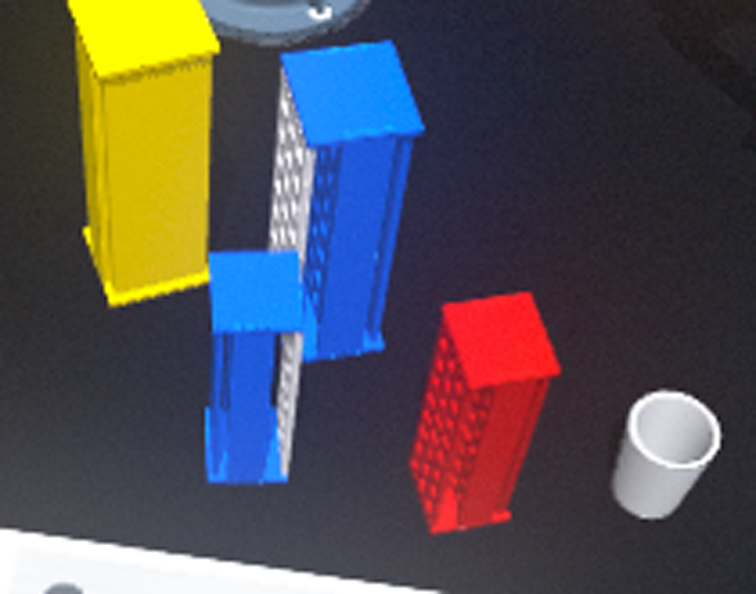

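The crop confirms the small blue rack (210 mm tall), with its white holed face towards the red rack. The tall yellow and big blue racks sit between the base and the work area, so I'll check the arm's shape for clearance.

Run:
```python
from h import *
for n in ("s0","t0"):
    P=np.load(f"pics/{n}.npy").reshape(-1,3); P=P[~np.isnan(P[:,0])]
    d=np.array([.278,.56])/.625
    r=P[:,:2]@d; lat=P[:,:2]@np.array([-d[1],d[0]])
    m=(P[:,2]>.21)&(P[:,2]<1.3)&(r>-.2)&(r<.85)&(abs(lat)<.3)&~((P[:,0]>.33)&(P[:,1]<.35))
    P,r,lat=P[m],r[m],lat[m]
    for r0 in np.arange(-.2,.85,.05):
        k=(r>=r0)&(r<r0+.05)
        if k.sum()>5: print(n,round(r0,2),k.sum(),"z",np.percentile(P[k,2],[1,10,50,90,99]).round(2),"lat",np.percentile(lat[k],[1,50,99]).round(2))
```

```text
s0 -0.1 57 z [0.24 0.25 0.28 0.34 0.35] lat [-0.1  -0.1   0.01]
s0 -0.05 681 z [0.23 0.26 0.33 0.35 0.35] lat [-0.11 -0.08  0.16]
s0 -0.0 1583 z [0.21 0.25 0.32 0.35 0.35] lat [-0.12 -0.05  0.17]
s0 0.05 1446 z [0.21 0.24 0.3  0.34 0.37] lat [-0.04  0.08  0.19]
s0 0.1 431 z [0.26 0.29 0.34 0.38 0.4 ] lat [0.15 0.16 0.24]
s0 0.15 131 z [0.35 0.36 0.38 0.4  0.41] lat [0.14 0.17 0.23]
s0 0.45 377 z [0.54 0.55 0.58 0.6  0.61] lat [-0.04 -0.03 -0.01]
s0 0.5 1041 z [0.52 0.54 0.57 0.61 0.61] lat [-0.04 -0.04  0.06]
s0 0.55 1794 z [0.26 0.31 0.55 0.59 0.6 ] lat [-0.06 -0.02  0.06]
s0 0.6 2346 z [0.31 0.36 0.51 0.57 0.58] lat [-0.07 -0.03  0.05]
s0 0.65 1094 z [0.26 0.3  0.43 0.55 0.56] lat [-0.06 -0.01  0.05]
t0 -0.1 48 z [0.25 0.27 0.3  0.31 0.32] lat [-0.1  -0.1  -0.09]
t0 -0.05 373 z [0.24 0.28 0.32 0.33 0.33] lat [-0.11 -0.1  -0.07]
t0 -0.0 716 z [0.21 0.28 0.31 0.32 0.33] lat [-0.11 -0.08 -0.03]
t0 0.05 81 z [0.21 0.21 0.24 0.28 0.29] lat [-0.03 -0.02 -0.  ]
t0 0.35 568 z [0.66 0.67 0.7  0.72 0.72] lat [-0.01 -0.01  0.  ]
t0 0.4 1311 z [0.61 0.64 0.69 0.71 0.72] lat [-0.02 -0.01  0.04]
t0 0.45 1845 z [0.55 0.57 0.63 0.67 0.68] lat [-0.03 -0.01  0.06]
t0 0.5 1526 z [0.52 0.55 0.61 0.62 0.63] lat [-0.04 -0.01  0.08]
t0 0.55 2162 z [0.29 0.33 0.54 0.58 0.6 ] lat [-0.06 -0.01  0.06]
t0 0.6 1314 z [0.33 0.4  0.56 0.57 0.58] lat [-0.06 -0.03  0.04]
t0 0.65 73 z [0.25 0.26 0.31 0.52 0.54] lat [-0.06 -0.01 -0.  ]
```

Call:
{"op": "servo_tool", "data": {"rows": [[[0,0,-40],-5,-1],[[-30,-15,-80],-12,-1],[[-65,-35,-80],-18,-1],[[-100,-55,-80],-24,-1],[[-140,-75,-80],-30,-1],[[-175,-95,-80],-36,-1],[[-210,-115,-80],-41,-1],[[-245,-135,-80],-41,-1]], "force": 40}}

```text
t: 0.9
tcp_pos: [0.4377, 0.3283, 0.4836]
tool_rot: [-0.128, 0.992, -0.001, -0.001]
force: [0.5, -0.4, -0.6]
finger_gap: 0.002
```

```bash
cat >> h.py <<'E'
def togo(x,y,z,yaw):
    s=sense(); M=R.from_quat(s["tool_rot"]); A=M.as_matrix(); p=s["tcp_pos"]
    cy=np.degrees(np.arctan2(A[1,1],A[0,1])); 
    print("t",round(s["t"],2),"p",p.round(4),"yaw",cy.round(2),"F",s["force"].round(1),"gap",round(s["finger_gap"],2),"q",s["q"].round(2),"zax",A[:,2].round(3))
    print("shift",(A.T@(np.array([x,y,z])-p)*1000).round(1),"turn",round(-(yaw-cy),1))
E
python3 -c "
from h import *
togo(.547,.174,.484,104.5)"
```

```text
t 0.9 p [0.4377 0.3283 0.4836] yaw 104.69 F [ 0.5 -0.4 -0.6] gap 0.0 q [ 0.44  0.34  1.53 -0.    1.28 -1.39] zax [-0.002 -0.002 -1.   ]
shift [ -66.6 -177.    -0.3] turn 0.2
```

Call:
{"op": "servo_tool", "data": {"rows": [[[-15,-40,0],0,-1],[[-30,-80,0],0,-1],[[-45,-120,0],0,-1],[[-60,-160,0],0,-1],[[-67,-177,0],0,-1],[[-67,-177,30],0,-1],[[-67,-177,60],0,-1],[[-67,-177,80],0,-1]]}}

```text
t: 1.7
tcp_pos: [0.5464, 0.1739, 0.4014]
tool_rot: [-0.128, 0.992, -0.001, -0.003]
force: [-1.0, -0.3, -0.0]
finger_gap: 0.0
```

Run:
```python
from h import *
togo(.547,.174,.353,104.5)
s,P=snap("scene","s1")
cv2.imwrite("pics/c1.png",cv2.resize(s["image"][80:280,220:450],None,fx=3,fy=3,interpolation=cv2.INTER_CUBIC))
```

```text
t 1.7 p [0.5464 0.1739 0.4014] yaw 104.66 F [-1.  -0.3 -0. ] gap 0.0 q [ 0.11  0.46  1.57 -0.    1.12 -1.71] zax [-0.006 -0.002 -1.   ]
shift [-0.9 -0.  48.4] turn 0.2
```

View pics/c1.png

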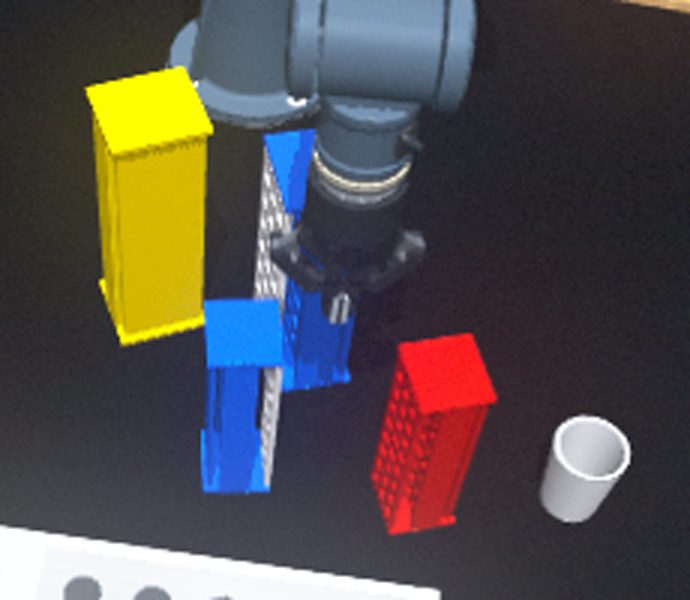

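Call:
{"op": "servo_tool", "data": {"rows": [[[0,0,25],0,-1],[[0,0,48],0,-1],[[0,0,48],0,-1],[[0,-10,48],0,-1],[[0,-18,48],0,-1],[[0,-25,48],0,-1],[[0,-32,48],0,-1],[[0,-38,48],0,-1]]}}

```text
t: 2.55
tcp_pos: [0.5549, 0.1362, 0.3513]
tool_rot: [-0.127, 0.992, -0.0, -0.005]
force: [0.1, 0.1, -0.7]
finger_gap: -0.001
```

Run:
```python
from h import *
togo(.558,.130,.353,104.5)
```

```text
t 2.55 p [0.5549 0.1362 0.3513] yaw 104.63 F [ 0.1  0.1 -0.7] gap -0.0 q [ 0.05  0.53  1.62 -0.    1.01 -1.78] zax [-0.01  -0.002 -1.   ]
shift [-1.4 -6.8 -1.7] turn 0.1
```

Call:
{"op": "servo_tool", "data": {"rows": [[[0,-8,0],0,-1],[[0,-16,0],0,-1],[[0,-24,0],0,-1],[[0,-32,0],0,-1],[[0,-39,0],0,-1],[[0,-46,0],0,-1],[[0,-52,0],0,-1],[[0,-57,0],0,-1]]}}

```text
t: 3.35
tcp_pos: [0.5694, 0.0805, 0.351]
tool_rot: [-0.127, 0.992, -0.0, -0.005]
force: [-0.0, 0.3, -0.8]
finger_gap: -0.001
```

Run:
```python
from h import *
togo(.558,.130,.353,104.5)
s,P=snap("scene","s2")
cv2.imwrite("pics/c2.png",cv2.resize(s["image"][80:280,220:450],None,fx=3,fy=3,interpolation=cv2.INTER_CUBIC))
```

```text
t 3.35 p [0.5694 0.0805 0.351 ] yaw 104.62 F [-0.   0.3 -0.8] gap -0.0 q [-0.05  0.53  1.61 -0.    1.01 -1.88] zax [-0.011 -0.002 -1.   ]
shift [-1.5 50.8 -1.9] turn 0.1
```

View pics/c2.png

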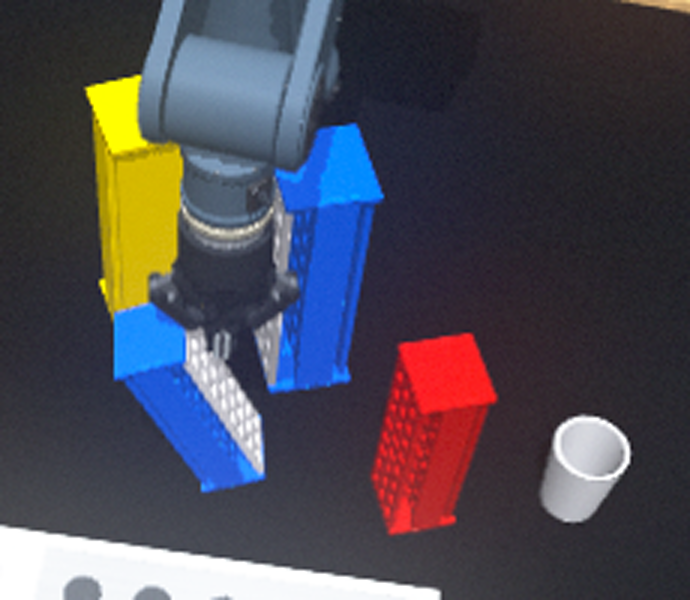

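The rack is tilting the right way (lean about 20–25°, top near crop (155,340)); it's already going over. A few small rows more will finish it.

Call:
{"op": "servo_tool", "data": {"rows": [[[0,-6,0],0,-1],[[0,-12,0],0,-1],[[0,-16,0],0,-1],[[0,-16,0],0,-1],[[0,-16,-20],0,-1],[[0,-10,-40],0,-1],[[0,0,-60],0,-1],[[0,0,-60],0,-1]]}}

```text
t: 4.2
tcp_pos: [0.5707, 0.0811, 0.4138]
tool_rot: [-0.128, 0.992, -0.001, -0.002]
force: [0.0, 0.2, -0.2]
finger_gap: 0.002
```

```bash
cat >> h.py <<'E'
def rack(P,I,zr=(.055,.08)):
    H=cv2.cvtColor(I,cv2.COLOR_BGR2HSV); x,y,z=P[...,0],P[...,1],P[...,2]
    m=(z>zr[0])&(z<zr[1])&(x>.46)&(x<.72)&(y>-.25)&(y<.2)
    k,l,st,c=cv2.connectedComponentsWithStats(m.astype(np.uint8)); i=1+st[1:,4].argmax()
    r=cv2.minAreaRect(P[l==i][:,:2].astype(np.float32)); print("rack top",st[i].tolist(),"z",np.median(P[l==i][:,2]).round(3),r, cv2.boxPoints(r).round(3).tolist())
E
python3 - <<'E'
from h import *
togo(.558,.130,.353,104.5)
s,P=snap("scene","s3"); rack(P,s["image"])
t,Q=snap("top","t3"); rack(Q,t["image"])
a=np.hstack([s["image"][80:380,160:440],t["image"][100:300,130:400][:, :270] if 0 else cv2.resize(t["image"][100:300,130:400],(405,300))])
cv2.imwrite("pics/c3.png",a)
E
```

```text
t 4.2 p [0.5707 0.0811 0.4138] yaw 104.68 F [ 0.   0.2 -0.2] gap 0.0 q [-0.05  0.45  1.55 -0.    1.15 -1.88] zax [-0.004 -0.003 -1.   ]
shift [-0.4 50.7 60.8] turn 0.2
rack top [211, 213, 76, 22, 1150] z 0.066 ((0.6052812337875366, -0.035095296800136566), (0.07055573910474777, 0.20961180329322815), 13.465557098388672) [[0.546999990940094, 0.05900000035762787], [0.5950000286102295, -0.14499999582767487], [0.6639999747276306, -0.1289999932050705], [0.6150000095367432, 0.07500000298023224]]
rack top [282, 192, 55, 33, 760] z 0.065 ((0.6070457696914673, -0.053397879004478455), (0.06799022853374481, 0.1744537353515625), 13.376327514648438) [[0.5540000200271606, 0.024000000208616257], [0.593999981880188, -0.1459999978542328], [0.6600000262260437, -0.12999999523162842], [0.6200000047683716, 0.039000000804662704]]
```

View pics/c3.png

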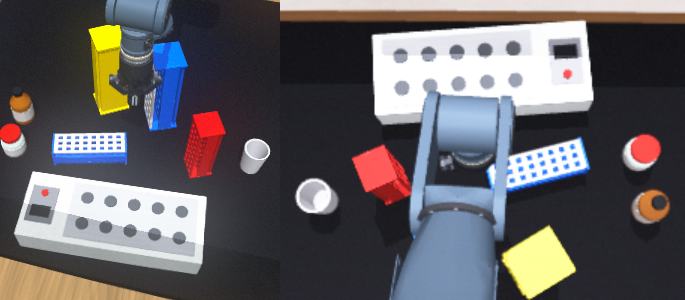

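The rack lies on its feet, white top up (crop 90,145), 9° off the bath line; bottle, jar, beaker and red rack are undisturbed. Now I'll open the fingers, go behind it on the robot side and descend.

Call:
{"op": "servo_tool", "data": {"rows": [[[12,-22,0],2,1],[[24,-44,0],4,1],[[36,-66,0],6,1],[[48,-88,0],8,1],[[61,-109,0],10.3,1],[[61,-109,0],10.3,1],[[61,-109,30],10.3,1],[[61,-109,50],10.3,1]]}}

```text
t: 5.1
tcp_pos: [0.5377, -0.0406, 0.3599]
tool_rot: [-0.038, 0.999, -0.001, -0.006]
force: [-0.8, -0.2, -0.4]
finger_gap: 1.001
```

Run:
```python
from h import *
togo(.5395,-.040,.197,94.4)
s,P=snap("scene","s4"); rack(P,s["image"])
# points of arm/gripper near yellow: lowest arm points with x<.5
cv2.imwrite("pics/c4.png",cv2.resize(s["image"][50:270,190:390],None,fx=3,fy=2.7,interpolation=cv2.INTER_CUBIC))
```

```text
t 5.1 p [ 0.5377 -0.0406  0.3599] yaw 94.33 F [-0.8 -0.2 -0.4] gap 1.0 q [-0.28  0.47  1.69 -0.01  0.99 -1.92] zax [-0.011 -0.002 -1.   ]
shift [ -3.8   0.6 162.9] turn -0.1
rack top [211, 213, 76, 23, 1150] z 0.066 ((0.6041433811187744, -0.03534039109945297), (0.06899996846914291, 0.21040895581245422), 14.273165702819824) [[0.5450000166893005, 0.057999998331069946], [0.597000002861023, -0.1459999978542328], [0.6639999747276306, -0.1289999932050705], [0.6119999885559082, 0.07500000298023224]]
```

View pics/c4.png

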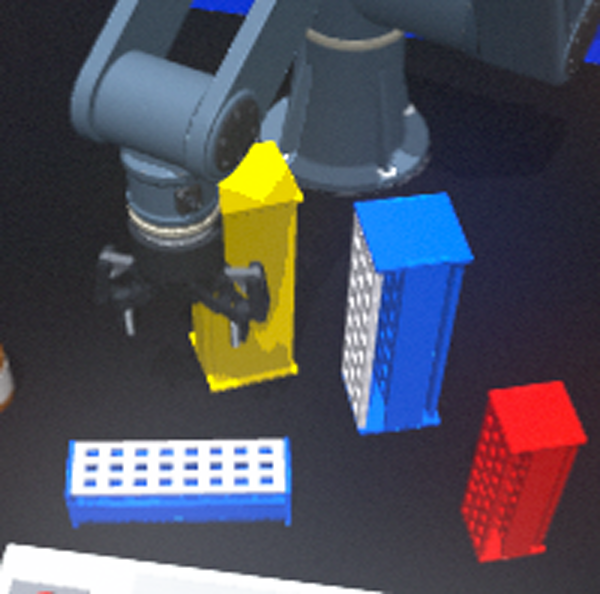

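Call:
{"op": "servo_tool", "data": {"rows": [[[-4,0,20],0,1],[[-4,0,40],0,1],[[-4,0,60],0,1],[[-4,0,80],0,1],[[-4,0,100],0,1],[[-4,0,120],0,1],[[-4,0,140],0,1],[[-4,0,163],0,1]]}}

```text
t: 5.95
tcp_pos: [0.5379, -0.0394, 0.1929]
tool_rot: [-0.038, 0.999, 0.0, -0.009]
force: [-0.9, 0.7, 0.4]
finger_gap: 1.001
```

Run:
```python
from h import *
togo(.5395,-.040,.197,94.4)
s,P=snap("scene","s5"); rack(P,s["image"])
```

```text
t 5.95 p [ 0.5379 -0.0394  0.1929] yaw 94.38 F [-0.9  0.7  0.4] gap 1.0 q [-0.28  0.75  1.79 -0.01  0.62 -1.92] zax [-0.018 -0.    -1.   ]
shift [-1.5 -0.7 -4.1] turn -0.0
rack top [211, 213, 76, 23, 1149] z 0.066 ((0.6044639945030212, -0.034887634217739105), (0.07006107270717621, 0.2099464237689972), 14.60766887664795) [[0.5440000295639038, 0.057999998331069946], [0.597000002861023, -0.14499999582767487], [0.6650000214576721, -0.12800000607967377], [0.6119999885559082, 0.07599999755620956]]
```

Call:
{"op": "servo_tool", "data": {"rows": [[[-10,0,0],0,1],[[-18,0,0],0,1],[[-26,0,0],0,1],[[-34,0,0],0,1],[[-42,0,0],0,1],[[-50,0,0],0,1],[[-58,0,0],0,1],[[-65,0,0],0,1]]}}

```text
t: 6.8
tcp_pos: [0.601, -0.0339, 0.1885]
tool_rot: [-0.039, 0.999, 0.002, -0.014]
force: [-4.9, 0.5, 4.4]
finger_gap: 1.002
```

Run:
```python
from h import *
togo(.6445,-.032,.193,94.4)
s,P=snap("scene","s6"); rack(P,s["image"])
cv2.imwrite("pics/c6.png",cv2.resize(s["image"][100:320,150:390],None,fx=3,fy=2.7,interpolation=cv2.INTER_CUBIC))
```

```text
t 6.8 p [ 0.601  -0.0339  0.1885] yaw 94.42 F [-4.9  0.5  4.4] gap 1.0 q [-0.24  0.8   1.62 -0.01  0.74 -1.88] zax [-0.027  0.002 -1.   ]
shift [-43.4  -1.4  -5.7] turn 0.0
rack top [204, 217, 80, 35, 1286] z 0.066 ((0.6393753886222839, -0.03938323259353638), (0.08124566823244095, 0.211679145693779), 5.683680057525635) [[0.5879999995231628, 0.06199999898672104], [0.609000027179718, -0.14900000393390656], [0.6899999976158142, -0.14100000262260437], [0.6690000295639038, 0.07000000029802322]]
```

View pics/c6.png

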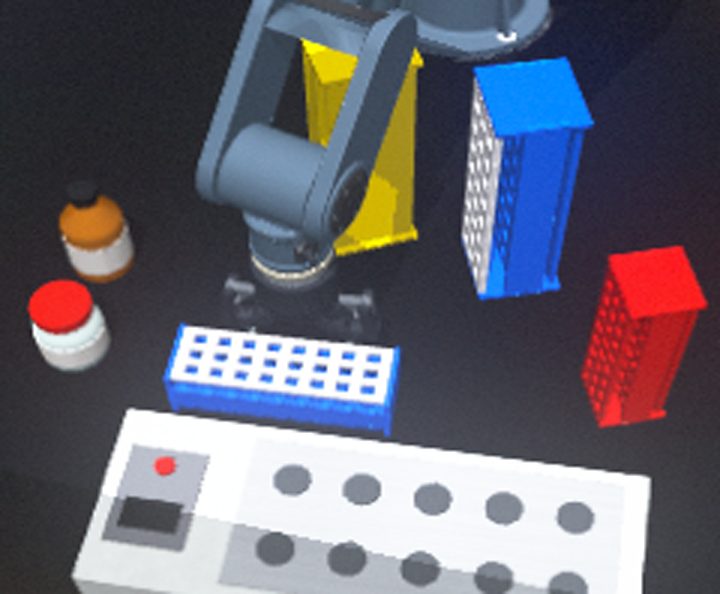

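Call:
{"op": "servo_tool", "data": {"rows": [[[-7,0,-2],0,1],[[-14,0,-3],0,1],[[-20,0,-4],0,1],[[-26,0,-5],0,1],[[-31,0,-5],0,1],[[-35,0,-5],0,1],[[-38,0,-5],0,1],[[-40,0,-5],0,1]]}}

```text
t: 7.65
tcp_pos: [0.6426, -0.0309, 0.1925]
tool_rot: [-0.038, 0.999, 0.001, -0.012]
force: [-1.6, -0.1, -1.5]
finger_gap: 1.007
```

```bash
cat >> h.py <<'E'
def gap(P):
    x,y,z=P[...,0],P[...,1],P[...,2]; a=np.radians(4.35); n=np.array([np.cos(a),np.sin(a)])
    N=x*n[0]+y*n[1]; T=-x*n[1]+y*n[0]
    for t0 in np.arange(-.18,.05,.03):
        k=(T>t0)&(T<t0+.03)
        r=k&(z>.058)&(z<.072)&(N>.6)&(N<.73); b=k&(z>.08)&(z<.097)&(N>.68)&(N<.9)
        print(round(t0,2),r.sum(),"rack far",np.nanpercentile(N[r],98).round(4) if r.sum()>5 else None,"bath front",np.nanpercentile(N[b],1).round(4))
E
python3 - <<'E'
from h import *
togo(.6445,-.032,.193,94.4)
s,P=snap("scene","s7"); rack(P,s["image"]);gap(P)
E
```

```text
t 7.65 p [ 0.6426 -0.0309  0.1925] yaw 94.39 F [-1.6 -0.1 -1.5] gap 1.01 q [-0.22  0.83  1.51 -0.    0.83 -1.87] zax [-0.024  0.002 -1.   ]
shift [-1.8 -1.2 -0.6] turn -0.0
rack top [201, 231, 80, 32, 1280] z 0.068 ((0.6800540685653687, -0.03695628046989441), (0.07801294326782227, 0.2115553766489029), 3.29872727394104) [[0.6349999904632568, 0.06599999964237213], [0.6470000147819519, -0.14499999582767487], [0.7250000238418579, -0.14000000059604645], [0.7129999995231628, 0.07100000232458115]]
-0.18 171 rack far 0.7128 bath front 0.726
-0.15 166 rack far 0.7133 bath front 0.7271
-0.12 166 rack far 0.7136 bath front 0.7267
-0.09 186 rack far 0.7123 bath front 0.7267
-0.06 167 rack far 0.7121 bath front 0.726
-0.03 164 rack far 0.7127 bath front 0.7261
0.0 137 rack far 0.7122 bath front 0.7271
0.03 0 rack far None bath front 0.7259
```

Call:
{"op": "servo_tool", "data": {"rows": [[[-3,0,0],0,1],[[-5,0,0],0,1],[[-7,0,0],0,1],[[-9,0,0],0,1],[[-10,0,0],0,1],[[-11,0,0],0,1],[[-11,0,0],0,1]]}}

```text
t: 8.4
tcp_pos: [0.6512, -0.0304, 0.1909]
tool_rot: [-0.039, 0.999, 0.002, -0.016]
force: [-8.3, -2.7, -2.1]
finger_gap: 1.001
```

Run:
```python
from h import *
togo(.6445,-.032,.193,94.4)
s,P=snap("scene","s8"); rack(P,s["image"]);gap(P)
```

```text
t 8.4 p [ 0.6512 -0.0304  0.1909] yaw 94.43 F [-8.3 -2.7 -2.1] gap 1.0 q [-0.22  0.84  1.48 -0.01  0.85 -1.86] zax [-0.033  0.002 -0.999]
shift [ 6.9 -1.1 -1.9] turn 0.0
rack top [201, 232, 79, 31, 1123] z 0.067 ((0.6848923563957214, -0.03682047873735428), (0.06759615242481232, 0.21181781589984894), 3.313856363296509) [[0.6449999809265137, 0.06700000166893005], [0.6570000052452087, -0.14499999582767487], [0.7250000238418579, -0.14100000262260437], [0.7129999995231628, 0.07100000232458115]]
-0.18 154 rack far 0.7133 bath front 0.726
-0.15 143 rack far 0.7116 bath front 0.7273
-0.12 149 rack far 0.7127 bath front 0.727
-0.09 163 rack far 0.7116 bath front 0.7268
-0.06 146 rack far 0.7127 bath front 0.7266
-0.03 143 rack far 0.7127 bath front 0.7259
0.0 124 rack far 0.7127 bath front 0.7267
0.03 0 rack far None bath front 0.7262
```

Call:
{"op": "servo_tool", "data": {"rows": [[[-2,0,0],0,1],[[-4,0,0],0,1],[[-6,0,0],0,1],[[-6,0,0],0,1]]}}

```text
t: 8.85
tcp_pos: [0.6538, -0.0303, 0.1891]
tool_rot: [-0.039, 0.999, 0.002, -0.023]
force: [-10.9, -3.1, 0.6]
finger_gap: 0.999
```

Run:
```python
from h import *
togo(.6445,-.032,.193,94.4)
s,P=snap("scene","s9"); rack(P,s["image"])
cv2.imwrite("pics/c9.png",cv2.resize(s["image"][190:320,170:370],None,fx=3.9,fy=3.9,interpolation=cv2.INTER_CUBIC))
```

```text
t 8.85 p [ 0.6538 -0.0303  0.1891] yaw 94.47 F [-10.9  -3.1   0.6] gap 1.0 q [-0.22  0.85  1.47 -0.01  0.87 -1.86] zax [-0.046  0.002 -0.999]
shift [ 9.5 -1.  -3.5] turn 0.1
rack top [201, 232, 79, 31, 1110] z 0.066 ((0.6862331628799438, -0.036136239767074585), (0.06621841341257095, 0.2109573632478714), 3.4911868572235107) [[0.6470000147819519, 0.06700000166893005], [0.6600000262260437, -0.14300000667572021], [0.7260000109672546, -0.13899999856948853], [0.7129999995231628, 0.07100000232458115]]
```

View pics/c9.png

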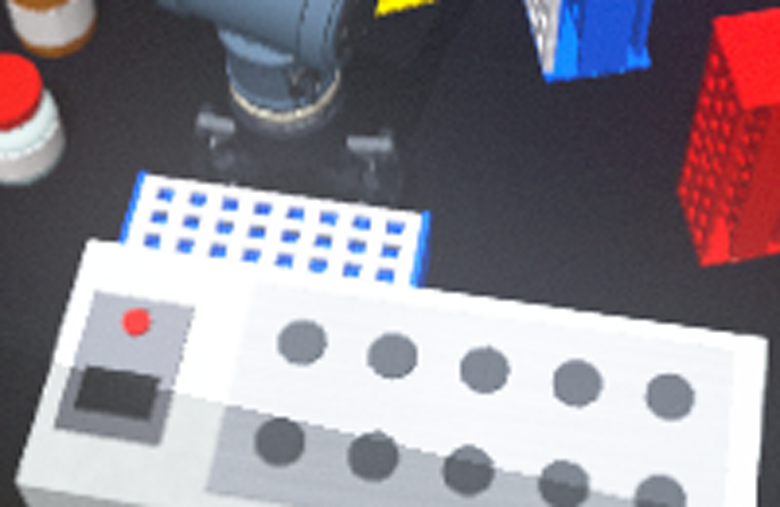

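Call:
{"op": "servo_tool", "data": {"rows": [[[-3,0,-2],0,1],[[-6,0,-2],0,1],[[-9,0,-2],0,1],[[-12,0,-2],0,1],[[-12,0,-2],0,1]]}}

```text
t: 9.4
tcp_pos: [0.6582, -0.0301, 0.1891]
tool_rot: [-0.04, 0.999, 0.003, -0.037]
force: [-24.0, -6.4, 11.2]
finger_gap: 0.996
```

Run:
```python
from h import *
togo(.6445,-.032,.193,94.4)
s,P=snap("scene","s10"); rack(P,s["image"])
t,Q=snap("top","t10")
```

```text
t 9.4 p [ 0.6582 -0.0301  0.1891] yaw 94.51 F [-24.   -6.4  11.2] gap 1.0 q [-0.21  0.86  1.45 -0.02  0.91 -1.85] zax [-0.075  0.002 -0.997]
shift [14.  -0.8 -2.8] turn 0.1
rack top [201, 233, 79, 30, 1108] z 0.066 ((0.686750590801239, -0.036545321345329285), (0.06561098247766495, 0.21111077070236206), 4.232038974761963) [[0.6460000276565552, 0.06599999964237213], [0.6620000004768372, -0.14399999380111694], [0.7269999980926514, -0.13899999856948853], [0.7120000123977661, 0.07100000232458115]]
```

Call:
{"op": "servo_tool", "data": {"rows": [[[4,0,0],0,1],[[10,0,0],0,1],[[18,0,0],0,1],[[28,0,0],0,1],[[38,0,0],0,1],[[38,0,-40],0,1],[[38,0,-80],0,1],[[38,0,-120],0,1]]}}

```text
t: 10.3
tcp_pos: [0.6288, -0.0333, 0.3127]
tool_rot: [-0.039, 0.999, 0.003, -0.037]
force: [0.3, 0.6, -0.0]
finger_gap: 1.0
```

Call:
{"op": "servo_tool", "data": {"rows": [[[0,0,-40],0,1],[[0,0,-80],0,1],[[0,50,-120],0,1],[[0,100,-120],0,1],[[0,150,-120],0,1],[[0,200,-120],0,1],[[0,250,-120],0,1],[[0,250,-120],0,1]]}}

```text
t: 11.1
tcp_pos: [0.6163, 0.2206, 0.4345]
tool_rot: [-0.042, 0.998, 0.004, -0.037]
force: [-0.1, 0.0, -0.0]
finger_gap: 0.998
```

Run:
```python
from h import *
togo(.6445,-.032,.193,94.4)
s,P=snap("scene","s11"); rack(P,s["image"])
t,Q=snap("top","t11"); rack(Q,t["image"]); gap(Q)
a=cv2.resize(t["image"][100:300,130:400],None,fx=2.9,fy=2.9,interpolation=cv2.INTER_CUBIC)
cv2.imwrite("pics/c11.png",a)
```

```text
t 11.1 p [0.6163 0.2206 0.4345] yaw 94.83 F [-0.1  0.  -0. ] gap 1.0 q [ 0.17  0.55  1.3   0.02  1.37 -1.49] zax [-0.075  0.005 -0.997]
shift [ -24.4 -256.7  237.6] turn 0.4
rack top [201, 234, 79, 29, 1076] z 0.066 ((0.6890471577644348, -0.03642694652080536), (0.060537345707416534, 0.21180592477321625), 3.1255156993865967) [[0.652999997138977, 0.06800000369548798], [0.6650000214576721, -0.14399999380111694], [0.7250000238418579, -0.14100000262260437], [0.7129999995231628, 0.07100000232458115]]
rack top [230, 172, 106, 24, 962] z 0.065 ((0.6856713891029358, 0.022958964109420776), (0.07121068239212036, 0.33200228214263916), 1.7419244050979614) [[0.6449999809265137, 0.18799999356269836], [0.6549999713897705, -0.14399999380111694], [0.7260000109672546, -0.1420000046491623], [0.7160000205039978, 0.1899999976158142]]
-0.18 141 rack far 0.7231 bath front 0.7245
-0.15 133 rack far 0.7232 bath front 0.7235
-0.12 138 rack far 0.7227 bath front 0.7246
-0.09 145 rack far 0.7226 bath front 0.7234
-0.06 126 rack far 0.7228 bath front 0.7225
-0.03 132 rack far 0.7231 bath front 0.7228
0.0 113 rack far 0.723 bath front 0.7238
0.03 12 rack far 0.7238 bath front 0.723
```

View pics/c11.png

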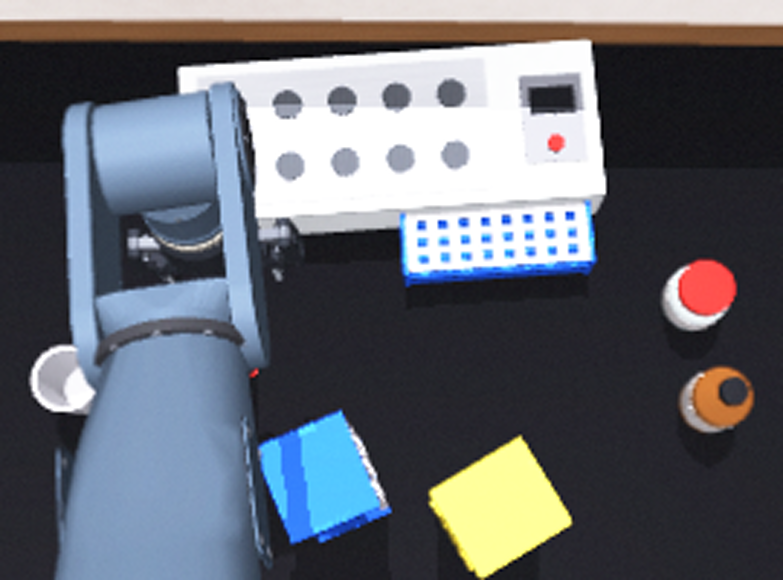

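Visually snug with no dark gap visible. I'll make one numeric check on the near edge, since bath-front pixels may have contaminated the far-edge numbers.

Run:
```python
from h import *
a=np.radians(4.35); n=np.array([np.cos(a),np.sin(a)])
for tag in ("t11","s11","t0"):
    P=np.load(f"pics/{tag}.npy"); x,y,z=P[...,0],P[...,1],P[...,2]; N=x*n[0]+y*n[1]; T=-x*n[1]+y*n[0]
    out=[]
    for t0 in np.arange(-.19,.01,.03):
        k=(T>t0)&(T<t0+.03)&(z>.058)&(z<.072)&(N>.62)&(N<.7); f=(T>t0)&(T<t0+.03)&(z>.02)&(z<.075)&(N>.7)&(N<.74)
        e=(T>t0)&(T<t0+.03)&(z>.02)&(z<.05)&(N>.62)&(N<.7)
        out.append([*(np.nanpercentile(N[k],[1,4]).round(4) if k.sum()>5 else (0,)), np.median(N[f]).round(4) if f.sum()>3 else 0, np.median(N[e]).round(4) if e.sum()>3 else 0])
    print(tag); print(np.array(out,dtype=object))
P=np.load("pics/s11.npy"); x,y,z=P[...,0],P[...,1],P[...,2]
m=((z>.02)&(z<.2)&(x>.4)&(y<-.18)).astype(np.uint8); k,l,st,c=cv2.connectedComponentsWithStats(m)
for i in range(1,k):
    if st[i,4]>60: print(st[i].tolist(),np.nanmin(P[l==i],0).round(3),np.nanmax(P[l==i],0).round(3))
m=((z>.02)&(z<.12)&(x>.4)&(x<.6)&(y>.36)&(y<.5)); print(np.nanmin(P[m],0).round(3),np.nanmax(P[m],0).round(3))
```

```text
t11
[[np.float64(0.6561) np.float64(0.6568) np.float64(0.7157)
  np.float64(0.6582)]
 [np.float64(0.6561) np.float64(0.6573) np.float64(0.7146)
  np.float64(0.6577)]
 [np.float64(0.6562) np.float64(0.6571) np.float64(0.715)
  np.float64(0.6587)]
 [np.float64(0.6565) np.float64(0.6571) np.float64(0.7156)
  np.float64(0.6576)]
 [np.float64(0.6557) np.float64(0.657) np.float64(0.7147)
  np.float64(0.6567)]
 [np.float64(0.6567) np.float64(0.6576) np.float64(0.7155)
  np.float64(0.6581)]
 [np.float64(0.6532) np.float64(0.6559) np.float64(0.7145)
  np.float64(0.6549)]]
s11
[[np.float64(0.6562) np.float64(0.6579) np.float64(0.7071)
  np.float64(0.6763)]
 [np.float64(0.6568) np.float64(0.6583) np.float64(0.7057)
  np.float64(0.6751)]
 [np.float64(0.6568) np.float64(0.6582) np.float64(0.7043)
  np.float64(0.6769)]
 [np.float64(0.658) np.float64(0.6585) np.float64(0.7052)
  np.float64(0.6661)]
 [np.float64(0.6563) np.float64(0.658) np.float64(0.7061)
  np.float64(0.6763)]
 [np.float64(0.6562) np.float64(0.6586) np.float64(0.7065)
  np.float64(0.6754)]
 [np.float64(0.6563) np.float64(0.658) np.float64(0.7048)
  np.float64(0.6771)]]
t0
[[0 np.float64(0.7229) 0]
 [0 np.float64(0.7227) 0]
 [0 np.float64(0.7225) 0]
 [0 np.float64(0.7227) 0]
 [0 np.float64(0.7228) 0]
 [0 np.float64(0.7224) 0]
 [0 np.float64(0.7225) 0]]
[170, 167, 24, 35, 591] [ 0.492 -0.3    0.02 ] [ 0.554 -0.241  0.135]
[159, 205, 27, 31, 620] [ 0.608 -0.291  0.02 ] [ 0.672 -0.223  0.091]
[0.496 0.391 0.02 ] [0.566 0.458 0.095]
```

```bash
python3 -c "
from station import *
print(sign_off())"
```

```text
the job is handed in; nothing more can be done
None
```

The small blue rack lies on its feet with its white holed top facing up. Its long side is against the front of the bath. I handed the job in at about 11 s, with the arm clear and the gripper touching nothing.

- **How it was done:** I pushed the rack over with the closed fingers on its holed face. Then I slid it to the bath with the two open fingers behind its long side, without pinching or lifting it.
- **Snug:** The last push met firm resistance, about 24–27 N at the wrist, well above the 2–9 N that sliding takes. The last top view shows no gap between rack and bath.
- **Square:** The rack's near edge keeps a constant distance from the bath front to within about 1 mm over most of its length. One end strip reads about 3 mm less, probably because its depth readings are sparse. The angle matches the bath's to well under 1°.
- **Things left alone:** Position checks put the bottle, jar and beaker within 1–3 mm of where they started. The pictures show the yellow and large blue racks still standing. The red rack was standing in every earlier picture, but the arm covers it in the last one.

**Checks that disagreed:**
- The near edge lies 66.5 mm from the bath front where 70 mm was expected. I put that down to camera error, because it would mean overlap rather than a gap.
- The far-edge reading in the scene view was no use once the bath hid that edge.

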